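# Pack the tray rest and pillbox into the drawer's tight bay

## Robot

A 7-joint arm with a two-finger parallel gripper is mounted at the origin on the work surface. World frame = base frame: x ahead of the robot, y to its left, z up, the work surface at z = 0. Lengths are in m, angles in rad, forces in N, time in s.
With the tool pointing down it reaches from about 0.4 to 0.85 m from the base axis. Payload 4.5 kg.
Tool frame: the origin (TCP) lies at the very end of the fingers, on their centre line; the grasp point (between the pads) lies 19 mm behind it; z points along the fingers, y is the line along which they close (so a half turn about z gives the same grasp; the last joint's range is limited). The gripper opens to 88 mm and grips with 3 to 60 N. Pads are 18 mm wide; open, the fingers measure 123 mm over their backs; the gripper's body (75 mm by 187 mm) begins 45 mm behind the grasp point.
Start: joints at [-1.171, 0.689, -0.195, 1.565, 0.157, 0.902, -0.215], TCP at [0.224, 0.584, 0.239] pointing down, gripper open.
Joint ranges: [-3.01, 3.01], [-0.46, 2.08], [-1.47, 1.51], [0.13, 2.56], [-1, 4.14], [0.04, 2.09], [-2.66, 2.66]. Speed limits (rad/s): [2.57, 2.57, 3.14, 3.14, 3.14, 3.14, 3.14].

## Interface

Orientations are given as a unit quaternion [x, y, z, w].
In Python, from plant import r, optics gives the robot as it stands.
- The arm moves only by the tool servo_tool, never from a script. Its arguments are lists of equal length, an entry for each row: "translation": the shift along the tool's x, y, z in m, a list of three; "turn": the turn, a rotation vector about the tool's x, y, z in rad, a list of three. In form: {"translation": [[dx, dy, dz], ...], "turn": [[rx, ry, rz], ...]}. A call has 1 to 10 rows; each row shifts and turns the commanded pose from where the row before left it, along the tool's axes as they then stand; what a row does not reach is not made up. A row lasts 1/8 s, in which the tool goes at most 62.5 mm and 10.7 degrees, less where a joint would pass 70% of its speed; a pose out of reach is approached as far as the arm can. A call is refused whole if a number of a shift passes 0.0625 or a number of a turn 0.188, either way. A call with a gripper value outside its range is refused whole. "grip" is the opening, from 0 (shut) to 1 (fully open), set as the call begins (left out, the last holds). The fingers move at their own pace and stop on an object; "grip_force" is the grip in N (left out, the last holds). Time passes only in rows, so rows that do not move let the fingers close. It gives the time, the measured TCP pose, the force, the opening and the grip force at its end, in the units of the state.
- r.get_state(): the state, without advancing time (a new reading comes with each control period).
- optics.snapshot(name): name is "side" or "top" or "wrist"; returns a dict with "img" (420x560x3 uint8, red, green, blue), "z_map" (420x560 float32, m along the optical axis (not along the pixel's ray), 0 where there is no reading), "mtx" (3x3 intrinsics, pixels), "R" (3x3) and "t" (3): a world point X has camera coordinates R X + t. Camera axes: x right, y down, z forward; pixel columns grow to the right and rows downward; lengths in m; the calibration is good to about 2 mm. A picture is of the moment at which its call begins.
- r.finish_job(): hands the job in; it is judged then, once.
The state is a dict: "clock": time; "q": joint angles; "qd": joint speeds; "joint_torque": joint torques, N m; "tool_pos": TCP position; "eef_rot": TCP orientation; "contact_force": force on the tool from outside, world axes, zero at the start; "moment": the same for the moment, N m; "opening": opening from 0.0 (shut) to 1.0 (fully open); "finger_force": force on a finger pad.
Only numpy, scipy, OpenCV 4.12 (cv2) and the standard library are available. Lean on these libraries where they do the work, as an engineer would, in place of code of your own. Each camera call takes 0.05 s, during which the arm holds its last target. There are 200 camera calls.

## Task

Pack the shorter of the two L-shaped steel tray rests and the smaller of the two chrome pillboxes into the small empty bay at the back end of the grey drawer, so that both sit level, right way up, fully down between the bay's walls. They share the floor space, so they only both go in if you choose the right order: the tray rest flat on the bay's floor on its foot, the pillbox on top of that foot. Do not knock over the funnel standing in the same drawer.

Things in the scene. Friction and masses are not known exactly. Their poses are not given: they have to be found in the camera images.
- bay (a point): Centre of the floor of the empty bay of the fixed grey drawer. Inside, the bay is 124 mm along this x and 80 mm along y; its walls, 4 mm thick, rise 22 mm above its floor, which is 4 mm above the work surface. z up. The drawer's other section (funnel, green bottle) lies towards +y behind a wall of the same height, then the taller front panel.
- rest: Shorter L-shaped steel tray rest, like a bookend, loose, 0.2 to 0.4 kg. Foot 104 mm along x, 60 along y, 6 thick. Upright plate at the -x end (x -52 to -42 mm): 10 mm thick, 60 wide, top 70 mm above the underside; pinch it across its 10 mm to lift. Origin: centre of the foot's underside; z up. The other rest is alike but with a 146 mm foot, too long for the bay.
- pillbox: The smaller chrome pillbox with rounded corners, closed, loose, 0.08 to 0.17 kg, standing on the work surface: 74 mm along x, 48 mm along y, 44 mm high. Origin: centre of its underside; z up. A bystander of the same section is 138 mm long, too long for the bay.
- funnel: White funnel set upright in a small steel stand (one loose piece), standing in the drawer's other section; base 70 x 70 mm, mouth 80 mm across, 96 mm high. Origin: centre of its underside; z up. To be left standing; its centre is about 104 to 118 mm from the bay's centre along y.

How it is judged:
By the outcome, as a careful person would: the job done as asked, in the order asked, and still so for the second after the job is handed in, with the robot touching nothing.
It also fails if it takes over 58 s, if anything falls off the work surface, if the arm or the gripper's body presses on something with over 40 N, if the wrist force passes 120 N, or if a joint passes its speed limit or range.

## Working session

There is one attempt and no reset: what is moved stays moved. The work goes in short steps, Python scripts to look and compute and a tool call to move; the robot and the scene stay as the last step left them, time stands still between calls to the robot, and variables do not carry over. Pictures are saved under pics/ and viewed, at most 10 in all, crops included, and the job is handed in when it is done.

Besides the shell and the picture viewer there is one more tool, called after ">>>" in YAML: its name, and indented under it one key for each argument. servo_tool: Moves the arm, as the interface text tells. Its arguments: {"type":"object","properties":{"translation":{"type":"array"},"turn":{"type":"array"},"grip":{"type":"number"},"grip_force":{"type":"number"}},"required":["translation","turn"]}

```bash
mkdir -p pics
cat > h.py <<'E'
import numpy as np, cv2, pickle
from plant import r, optics
from scipy.spatial.transform import Rotation as Ro
def snap(n,tag):
    s=optics.snapshot(n); cv2.imwrite(f'pics/{tag}.png',s['img'][:,:,::-1]); pickle.dump(s,open(f'{tag}.pkl','wb')); return s
def load(tag): return pickle.load(open(f'{tag}.pkl','rb'))
def pts(s):
    z=s['z_map']; v,u=np.mgrid[:z.shape[0],:z.shape[1]]
    K=s['mtx']; P=np.stack([(u-K[0,2])*z/K[0,0],(v-K[1,2])*z/K[1,1],z],-1)
    W=(P-s['t'])@s['R']; W[z==0]=np.nan; return W
E
python3 - <<'E'
from h import *
for n in('top','side'):
    s=snap(n,n+'0'); print(n,s['mtx'].round(1).tolist(),(-s['R'].T@s['t']).round(3),s['R'].round(2).tolist())
st=r.get_state(); print({k:np.round(v,3).tolist() for k,v in st.items()}, Ro.from_quat(st['eef_rot']).as_matrix().round(3).tolist())
E
```

```text
top [[508.7, 0.0, 274.3], [0.0, 508.7, 206.7], [0.0, 0.0, 1.0]] [0.416 0.036 1.08 ] [[-0.01, -1.0, -0.0], [-1.0, 0.01, -0.09], [0.09, -0.0, -1.0]]
side [[430.1, 0.0, 270.8], [0.0, 430.1, 205.9], [0.0, 0.0, 1.0]] [ 0.161 -0.396  0.656] [[0.73, -0.69, -0.01], [-0.52, -0.54, -0.66], [0.45, 0.49, -0.75]]
{'clock': 0.1, 'q': [-1.171, 0.69, -0.195, 1.566, 0.157, 0.903, -0.215], 'qd': [-0.0, -0.002, -0.001, -0.001, 0.001, -0.001, 0.001], 'joint_torque': [-0.003, -52.85, -1.272, -15.384, -0.053, 0.002, 0.0], 'tool_pos': [0.223, 0.583, 0.238], 'eef_rot': [0.182, 0.983, -0.001, -0.0], 'contact_force': [-0.436, -0.078, -0.424], 'moment': [0.017, 0.068, 0.052], 'finger_force': 0.0, 'opening': 0.998} [[-0.934, 0.358, -0.0], [0.358, 0.934, -0.002], [-0.0, -0.002, -1.0]]
```

View pics/top0.png

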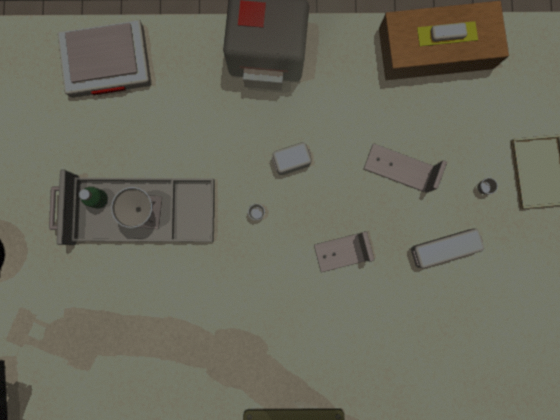

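View pics/side0.png

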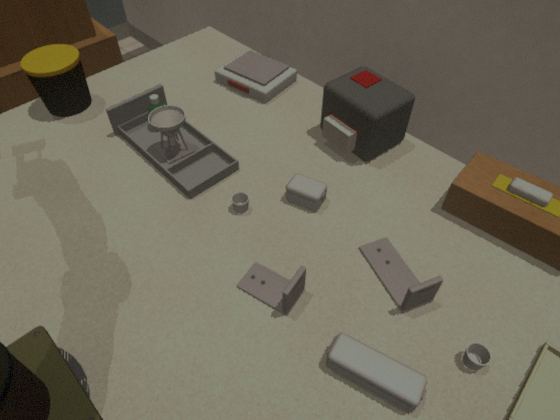

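Top view: the bay is at about (194,210), with the funnel at (132,208). The short rest has its foot at (338,252) and its upright at (367,247); the small pillbox is at (292,158). The long rest at (403,168) and the long box at (448,249) are bystanders. The side view shows the same things: pillbox (306,192), short rest (272,285), bay (208,170).

Run:
```python
from h import *
T=load('top0');S=load('side0');WT=pts(T);WS=pts(S)
def rect(W,lo,hi,zl,zh,name):
    m=(W[...,0]>lo[0])&(W[...,0]<hi[0])&(W[...,1]>lo[1])&(W[...,1]<hi[1])&(W[...,2]>zl)&(W[...,2]<zh)
    P=W[m]
    if len(P)<5: print(name,len(P));return
    (c,sz,a)=cv2.minAreaRect((P[:,:2]*1000).astype(np.float32)); print(name,len(P),'c',np.round(c,1),'sz',np.round(sz,1),'ang',round(a,1),'z med/max',np.nanmedian(P[:,2]).round(4),P[:,2].max().round(4))
for n,(u,v) in dict(bay=(194,210),pb=(292,158),foot=(338,252),up=(366,243),tab=(300,300)).items(): print(n,WT[v,u].round(4))
for n,(u,v) in dict(bay=(208,168),pb=(306,188),foot=(262,285),tab=(200,280)).items(): print('S',n,WS[v,u].round(4))
p=WT[158,292,:2]; f=WT[252,338,:2]; b=WT[210,194,:2]
for nm,W in(('T',WT),('S',WS)):
    rect(W,p-.07,p+.07,.036,.06,nm+' pbtop')
    rect(W,f-.09,f+.09,.058,.09,nm+' uprighttop')
    rect(W,f-.09,f+.09,.003,.012,nm+' foot')
    rect(W,b-[.09,.06],b+[.09,.09],.018,.035,nm+' walls')
    rect(W,b-[.06,.035],b+[.06,.035],.000,.010,nm+' floor')
    rect(W,b+[-.06,.06],b+[.06,.17],.085,.12,nm+' funnel')
for nm,im,c,k in(('a',T['img'],(345,248),0),):
    pass
a=cv2.resize(T['img'][215:285,300:400],None,fx=4,fy=4,interpolation=3);b2=cv2.resize(T['img'][165:255,155:255],None,fx=4,fy=4,interpolation=3)
c=np.zeros((360,800,3),np.uint8);c[:280,:400]=a;c[:,400:]=b2;cv2.imwrite('pics/crop1.png',c[:,:,::-1])
```

```text
bay [0.5127 0.2057 0.0045]
pb [ 0.6153 -0.0018  0.046 ]
foot [ 0.4221 -0.0979  0.008 ]
up [ 0.4391 -0.1459  0.0703]
tab [ 0.3226 -0.0173  0.0027]
S bay [0.5286 0.2077 0.0049]
S pb [ 0.6096 -0.0098  0.0451]
S foot [ 0.4134 -0.0938  0.007 ]
S tab [ 3.435e-01 -7.100e-03  2.000e-04]
T pbtop 812 c [618.4  -1.1] sz [48.5 79. ] ang 18.0 z med/max 0.0445 0.051
T uprighttop 182 c [ 433.8 -149.5] sz [59.  10.7] ang 13.7 z med/max 0.0706 0.0758
T foot 2498 c [421.7 -97.8] sz [179.9 178.5] ang 89.7 z med/max 0.0053 0.012
T walls 632 c [512.6 229.3] sz [132.4 132.3] ang 89.7 z med/max 0.0265 0.0338
T floor 1846 c [512.8 205.8] sz [ 69.8 119.6] ang 90.0 z med/max 0.0052 0.0099
T funnel 554 c [511.3 311.8] sz [78.4 77.6] ang 44.4 z med/max 0.0925 0.1067
S pbtop 674 c [617.8  -2.6] sz [47.4 77.3] ang 18.1 z med/max 0.0436 0.0472
S uprighttop 282 c [ 432.7 -150.2] sz [60.7 10.8] ang 13.0 z med/max 0.0693 0.0727
S foot 1469 c [414.6 -96.5] sz [176.5 174.8] ang 83.6 z med/max 0.006 0.012
S walls 778 c [512.8 228.3] sz [133.7 135.1] ang 90.0 z med/max 0.0246 0.0348
S floor 842 c [516.5 213.4] sz [ 54.8 112.1] ang 89.3 z med/max 0.0043 0.0089
S funnel 481 c [510.8 311.6] sz [78.1 79.3] ang 13.0 z med/max 0.0939 0.1023
```

View pics/crop1.png

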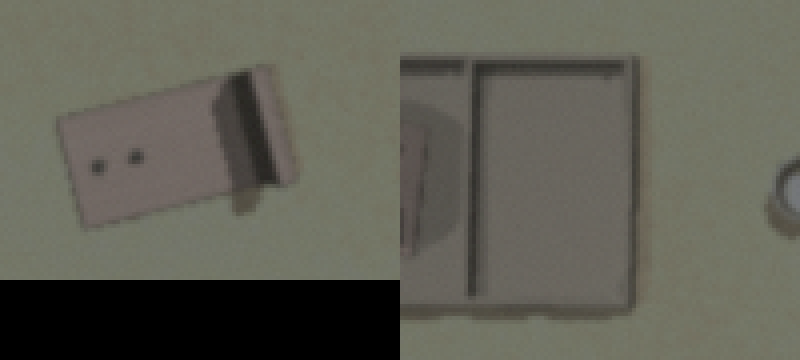

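```bash
cat >> h.py <<'E'
def plan(xyz,yaw):
    """tool-frame shift & yaw turn to target (tool down, tool-y at world yaw deg)"""
    st=r.get_state(); R=Ro.from_quat(st['eef_rot']).as_matrix()
    d=np.array(xyz)-st['tool_pos']; ya=np.degrees(np.arctan2(R[1,1],R[0,1]))
    y=np.radians(yaw); Rt=np.column_stack([np.cross([np.cos(y),np.sin(y),0],[0,0,-1]),[np.cos(y),np.sin(y),0],[0,0,-1]])
    dy=(yaw-ya+180)%360-180
    print('t',round(st['clock'],2),'pos',np.round(st['tool_pos'],4),'yaw',round(ya,2),'world d',d.round(4),'tool d now',(R.T@d).round(4),'tool d after yaw',(Rt.T@d).round(4),'tool rz',round(-np.radians(dy),4),'(world dyaw',round(dy,1),') tilt err vec',np.round((Ro.from_matrix(R.T@Rt)).as_rotvec(),4),'op',st['opening'],'F',np.round(st['contact_force'],1))
E
python3 - <<'E'
from h import *
for n in('top0','side0'):
    W=pts(load(n))
    for ax,oth,c,rng in((1,0,.512,(.14,.27)),(0,1,.205,(.43,.60))):
        m=(abs(W[...,oth]-c)<.03)&(W[...,ax]>rng[0])&(W[...,ax]<rng[1]); P=W[m]
        b=np.arange(rng[0],rng[1],.002); i=np.digitize(P[:,ax],b)
        print(n,'xyz'[ax],[(round(b[k-1]*1000+1),round(float(np.nanpercentile(P[i==k,2],90))*1000)) for k in range(1,len(b)) if (i==k).any() and np.nanpercentile(P[i==k,2],90)>.014])
plan([.433,-.150,.2],-76.5)
E
```

```text
top0 y [(163, 21), (165, 29), (167, 29), (247, 28), (249, 30), (251, 28), (253, 24)]
top0 x [(447, 23), (449, 29), (451, 29), (575, 28), (577, 30), (579, 26)]
side0 y [(161, 16), (163, 25), (165, 25), (167, 27), (169, 26), (171, 24), (245, 19), (247, 25), (249, 25), (251, 27), (253, 26)]
side0 x [(447, 26), (449, 27), (451, 26), (573, 26), (575, 25), (577, 27), (579, 27), (581, 23)]
t 0.1 pos [0.2234 0.5831 0.238 ] yaw 69.05 world d [ 0.2096 -0.7331 -0.038 ] tool d now [-0.4579 -0.6096  0.0391] tool d after yaw [0.0327 0.7618 0.038 ] tool rz 2.5403 (world dyaw -145.5 ) tilt err vec [-5.0000e-04  2.1000e-03  2.5403e+00] op 0.9978636102074115 F [-0.4 -0.1 -0.4]
```

>>> servo_tool:
  translation:
    - [-0.036,-0.016,0]
    - [-0.036,-0.016,0]
    - [-0.036,-0.016,0]
    - [-0.036,-0.016,0]
    - [-0.036,-0.016,0]
    - [-0.036,-0.016,0]
    - [-0.036,-0.016,0]
    - [-0.036,-0.016,0]
    - [-0.036,-0.016,0]
    - [-0.036,-0.016,0]
  turn:
    - [0,0,0]
    - [0,0,0]
    - [0,0,0]
    - [0,0,0]
    - [0,0,0]
    - [0,0,0]
    - [0,0,0]
    - [0,0,0]
    - [0,0,0]
    - [0,0,0]
  grip: 1
  grip_force: 50

```text
clock: 1.35
tool_pos: [0.5031, 0.3043, 0.2384]
eef_rot: [0.182, 0.983, -0.0, -0.0]
contact_force: [-0.5, 0.2, 0.1]
opening: 1.001
finger_force: 0.0
```

>>> servo_tool:
  translation:
    - [0,0,0]
    - [0,0,0]
    - [0,0,0]
    - [0,0,0]
    - [0,0,0]
    - [0,0,0]
    - [0,0,0]
    - [0,0,0]
    - [0,0,0]
    - [0,0,0]
  turn:
    - [0,0,0.18]
    - [0,0,0.18]
    - [0,0,0.18]
    - [0,0,0.18]
    - [0,0,0.18]
    - [0,0,0.18]
    - [0,0,0.18]
    - [0,0,0.18]
    - [0,0,0.18]
    - [0,0,0.18]

```text
clock: 2.6
tool_pos: [0.5021, 0.3054, 0.2383]
eef_rot: [0.885, 0.466, -0.0, -0.0]
contact_force: [-0.3, -0.5, -0.8]
opening: 1.001
finger_force: 0.0
```

```bash
python3 -c "
from h import *
plan([.433,-.150,.2],-76.5);print(r.get_state()['q'])"
```

```text
t 2.6 pos [0.5021 0.3054 0.2383] yaw -34.42 world d [-0.0691 -0.4554 -0.0383] tool d now [-0.4147  0.2005  0.0385] tool d after yaw [-0.1735  0.4267  0.0383] tool rz 0.7344 (world dyaw -42.1 ) tilt err vec [-2.000e-04  1.000e-03  7.344e-01] op 1.0009847343650116 F [-0.3 -0.5 -0.8]
[-0.79460981  0.65550919  0.29545827  1.69718974 -0.24404812  0.82615935
 -0.99127197]
```

>>> servo_tool:
  translation:
    - [-0.0415,0.02,0.004]
    - [-0.0415,0.02,0.004]
    - [-0.0415,0.02,0.004]
    - [-0.0415,0.02,0.004]
    - [-0.0415,0.02,0.004]
    - [-0.0415,0.02,0.004]
    - [-0.0415,0.02,0.004]
    - [-0.0415,0.02,0.004]
    - [-0.0415,0.02,0.004]
    - [-0.0415,0.02,0.004]
  turn:
    - [0,0,0]
    - [0,0,0]
    - [0,0,0]
    - [0,0,0]
    - [0,0,0]
    - [0,0,0]
    - [0,0,0]
    - [0,0,0]
    - [0,0,0]
    - [0,0,0]

```text
clock: 3.85
tool_pos: [0.4352, -0.1516, 0.1984]
eef_rot: [0.883, 0.469, 0.0, -0.0]
contact_force: [1.0, 0.4, -1.2]
opening: 0.998
finger_force: 0.0
```

>>> servo_tool:
  translation:
    - [0,0,0]
    - [0,0,0]
    - [0,0,0]
    - [0,0,0]
    - [0,0,0]
  turn:
    - [0,0,0.147]
    - [0,0,0.147]
    - [0,0,0.147]
    - [0,0,0.147]
    - [0,0,0.147]

```text
clock: 4.47
tool_pos: [0.4354, -0.1501, 0.1985]
eef_rot: [0.993, 0.118, -0.0, -0.0]
contact_force: [0.2, 0.1, 0.3]
opening: 0.999
finger_force: 0.0
```

```bash
python3 -c "
from h import *
plan([.433,-.150,.035],-76.5);print(r.get_state()['q'].__repr__())
s=snap('wrist','w1');W=pts(s)
d=W[...,:2]-[.433,-.15]; m=(np.hypot(d[...,0],d[...,1])<.06)&(W[...,2]>.055)&(W[...,2]<.09)
print(m.sum(),cv2.minAreaRect((W[m][:,:2]*1000).astype(np.float32)),np.median(W[m][:,2]))
"
```

```text
t 4.47 pos [ 0.4354 -0.1501  0.1985] yaw -76.47 world d [-2.400e-03  1.000e-04 -1.635e-01] tool d now [-0.0022 -0.0006  0.1635] tool d after yaw [-0.0023 -0.0007  0.1635] tool rz 0.0004 (world dyaw -0.0 ) tilt err vec [-0.0004  0.0003  0.0004] op 0.9993048387199892 F [0.2 0.1 0.3]
array([-0.00388919,  0.58071149,  0.37219884,  2.1069028 , -0.41101345,
        0.52336394, -0.66206416])
906 ((431.4928894042969, -148.473388671875), (59.15150451660156, 9.989762306213379), 13.580976486206055) 0.07038329712447156
```

View pics/w1.png

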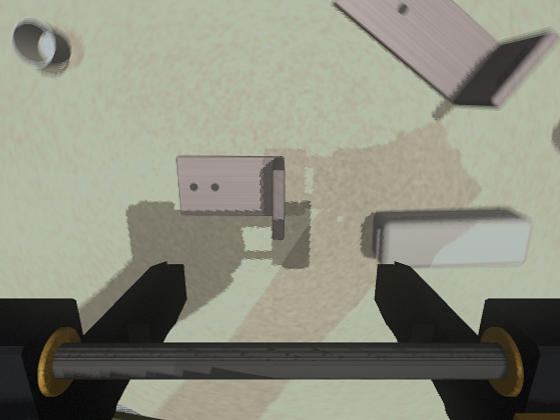

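The wrist view shows the upright at (278,198), centred between the open fingers. The nearest obstacle, the long box at (380,240), is clear of them. Next I descend.

>>> servo_tool:
  translation:
    - [-0.003,-0.002,0.02]
    - [0,0,0.025]
    - [0,0,0.025]
    - [0,0,0.025]
    - [0,0,0.025]
    - [0,0,0.02]
    - [0,0,0.014]
    - [0,0,0.0095]
  turn:
    - [0,0,0]
    - [0,0,0]
    - [0,0,0]
    - [0,0,0]
    - [0,0,0]
    - [0,0,0]
    - [0,0,0]
    - [0,0,0]

```text
clock: 5.52
tool_pos: [0.4322, -0.149, 0.0346]
eef_rot: [0.993, 0.121, -0.0, -0.0]
contact_force: [-0.3, -0.1, 0.3]
opening: 1.003
finger_force: 0.0
```

>>> servo_tool:
  translation:
    - [0,0,0]
    - [0,0,0]
    - [0,0,0]
    - [0,0,0]
    - [0,0,0]
    - [0,0,0]
    - [0,0,0]
    - [0,0,0]
  turn:
    - [0,0,0]
    - [0,0,0]
    - [0,0,0]
    - [0,0,0]
    - [0,0,0]
    - [0,0,0]
    - [0,0,0]
    - [0,0,0]
  grip: 0
  grip_force: 50

```text
clock: 6.52
tool_pos: [0.4321, -0.149, 0.0352]
eef_rot: [0.993, 0.12, -0.0, -0.0]
contact_force: [-0.1, 0.1, 0.6]
opening: 0.118
finger_force: 0.0
```

>>> servo_tool:
  translation:
    - [0,0,-0.005]
    - [0,0,-0.015]
    - [0,0,-0.02]
    - [0,0,-0.02]
    - [0,0,-0.015]
    - [0,0,-0.005]
    - [0,0,0]
  turn:
    - [0,0,0]
    - [0,0,0]
    - [0,0,0]
    - [0,0,0]
    - [0,0,0]
    - [0,0,0]
    - [0,0,0]

```text
clock: 7.4
tool_pos: [0.4321, -0.1489, 0.1152]
eef_rot: [0.993, 0.12, 0.0, -0.0]
contact_force: [-0.1, -0.0, -3.1]
opening: 0.11
finger_force: 50.0
```

```bash
python3 -c "
from h import *
plan([.5135+.006+.047,.2075,.115],0.3)"
```

```text
t 7.4 pos [ 0.4321 -0.1489  0.1152] yaw -76.19 world d [ 1.344e-01  3.564e-01 -2.000e-04] tool d now [ 2.156e-01 -3.140e-01  2.000e-04] tool d after yaw [3.557e-01 1.363e-01 2.000e-04] tool rz -1.3349 (world dyaw 76.5 ) tilt err vec [ 0.0000e+00 -1.0000e-04 -1.3349e+00] op 0.11029511337470561 F [-0.1 -0.  -3.1]
```

>>> servo_tool:
  translation:
    - [0,0,0]
    - [0,0,0]
    - [0,0,0]
    - [0,0,0]
    - [0,0,0]
    - [0,0,0]
    - [0,0,0]
    - [0,0,0]
    - [0,0,0]
    - [0,0,0]
  turn:
    - [0,0,-0.07]
    - [0,0,-0.13]
    - [0,0,-0.15]
    - [0,0,-0.16]
    - [0,0,-0.16]
    - [0,0,-0.16]
    - [0,0,-0.16]
    - [0,0,-0.15]
    - [0,0,-0.12]
    - [0,0,-0.075]

```text
clock: 8.65
tool_pos: [0.4317, -0.1489, 0.1145]
eef_rot: [0.704, 0.71, -0.0, -0.001]
contact_force: [-0.5, -0.5, -3.4]
opening: 0.103
finger_force: 50.0
```

>>> servo_tool:
  translation:
    - [0.018,0.007,0]
    - [0.036,0.014,0]
    - [0.044,0.017,0]
    - [0.044,0.017,0]
    - [0.044,0.017,0]
    - [0.044,0.016,0]
    - [0.044,0.016,0]
    - [0.04,0.016,0]
    - [0.028,0.011,0]
    - [0.0135,0.0053,0]
  turn:
    - [0,0,0]
    - [0,0,0]
    - [0,0,0]
    - [0,0,0]
    - [0,0,0]
    - [0,0,0]
    - [0,0,0]
    - [0,0,0]
    - [0,0,0]
    - [0,0,0]

```text
clock: 9.9
tool_pos: [0.5661, 0.2091, 0.114]
eef_rot: [0.705, 0.71, -0.0, -0.001]
contact_force: [0.3, 0.2, -4.1]
opening: 0.109
finger_force: 50.0
```

```bash
python3 -c "
from h import *
snap('side','s2');snap('top','t2');snap('wrist','w2')
plan([.5135+.006+.047,.2075,.040],0.3)
T=load('t2');S=load('s2')
c=np.hstack([cv2.resize(T['img'][165:265,150:250],(400,400),interpolation=3),cv2.resize(S['img'][60:210,110:260],(400,400),interpolation=3)]);cv2.imwrite('pics/c2.png',c[:,:,::-1])
W=pts(load('t2'));d=W[...,:2]-[.5665,.2075];
"
```

```text
t 10.05 pos [0.566  0.2063 0.1145] yaw 0.29 world d [ 0.0005  0.0012 -0.0745] tool d now [0.0013 0.0006 0.0745] tool d after yaw [0.0012 0.0005 0.0745] tool rz -0.0003 (world dyaw 0.0 ) tilt err vec [-0.0016  0.0011 -0.0003] op 0.10876286218951513 F [-0.5 -0.4 -3.2]
```

View pics/c2.png

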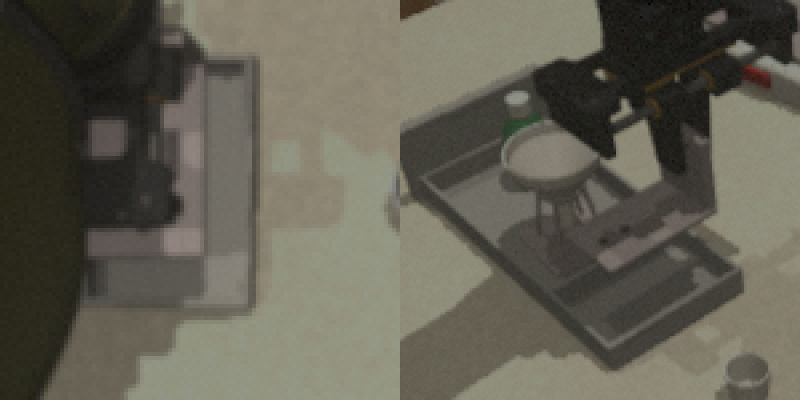

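View pics/w2.png

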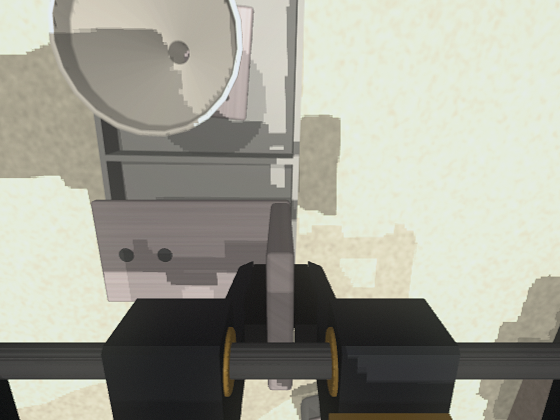

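The rest is held level over the bay, with the upright at the +x end. In the wrist view the foot covers (93–270, 203–300) and the funnel rim sits clear above it. I'll check where the foot is relative to the bay.

```bash
python3 -c "
from h import *
for n in('s2','w2','t2'):
    W=pts(load(n)); m=(abs(W[...,0]-.51)<.09)&(abs(W[...,1]-.2075)<.05)&(W[...,2]>.076)&(W[...,2]<.094)
    P=W[m]; print(n,m.sum(),np.nanpercentile(P,[.5,50,99.5],axis=0).round(4).tolist(),cv2.minAreaRect((P[:,:2]*1000).astype(np.float32)))
    k=(P[:,1]>.19)&(P[:,1]<.225); 
    q=P[abs(P[:,0]-.5)<.03]
    A=np.c_[q[:,:2]-q[:,:2].mean(0),np.ones(len(q))]; print(' slope',np.linalg.lstsq(A,q[:,2],rcond=None)[0].round(4))
W=pts(load('w2'))
for ax,oth,c,rng in((1,0,.595,(.14,.27)),(1,0,.455,(.2,.27))): pass
"
```

```text
s2 1014 [[0.4681, 0.177, 0.0795], [0.5166, 0.2045, 0.0849], [0.5694, 0.2374, 0.093]] ((519.2283935546875, 207.2764129638672), (103.41657257080078, 61.72875213623047), 0.8797451853752136)
 slope [-0.0039  0.0098  0.0847]
w2 15695 [[0.4672, 0.181, 0.0828], [0.5094, 0.2149, 0.0856], [0.5636, 0.2387, 0.0876]] ((518.1295776367188, 208.92352294921875), (103.93479919433594, 60.19536209106445), 0.7088051438331604)
 slope [-0.     -0.0043  0.0856]
t2 654 [[0.4685, 0.1791, 0.0812], [0.5112, 0.1924, 0.0857], [0.5646, 0.2353, 0.0903]] ((519.7503662109375, 207.68846130371094), (102.63434600830078, 57.12763595581055), 0.13445375859737396)
 slope [0.0079 0.0132 0.0858]
```

>>> servo_tool:
  translation:
    - [0,0,0.01]
    - [0,0,0.015]
    - [0,0,0.015]
    - [0,0,0.012]
    - [0,0,0.009]
    - [0,0,0.006]
    - [0,0,0.004]
    - [0,0,0.003]
    - [0,0,0]
    - [0,0,0]
  turn:
    - [0,0,0]
    - [0,0,0]
    - [0,0,0]
    - [0,0,0]
    - [0,0,0]
    - [0,0,0]
    - [0,0,0]
    - [0,0,0]
    - [0,0,0]
    - [0,0,0]

```text
clock: 11.3
tool_pos: [0.5669, 0.2072, 0.0415]
eef_rot: [0.705, 0.709, 0.0, 0.0]
contact_force: [0.6, -0.0, -3.1]
opening: 0.109
finger_force: 50.0
```

>>> servo_tool:
  translation:
    - [0,0,0.001]
    - [0,0,0]
  turn:
    - [0,0,0]
    - [0,0,0]

```text
clock: 11.55
tool_pos: [0.5666, 0.2071, 0.0403]
eef_rot: [0.705, 0.709, 0.0, -0.0]
contact_force: [-0.4, 0.1, -3.6]
opening: 0.108
finger_force: 50.0
```

>>> servo_tool:
  translation:
    - [0,0,0.0008]
    - [0,0,0.0006]
    - [0,0,0.0004]
    - [0,0,0]
  turn:
    - [0,0,0]
    - [0,0,0]
    - [0,0,0]
    - [0,0,0]

```text
clock: 12.05
tool_pos: [0.5668, 0.2072, 0.0392]
eef_rot: [0.705, 0.709, 0.0, 0.0]
contact_force: [-1.6, -0.7, 5.4]
opening: 0.103
finger_force: 50.0
```

>>> servo_tool:
  translation:
    - [0,0,0]
    - [0,0,0]
    - [0,0,0]
    - [0,0,0]
  turn:
    - [0,0,0]
    - [0,0,0]
    - [0,0,0]
    - [0,0,0]
  grip: 0.5

```text
clock: 12.55
tool_pos: [0.5667, 0.2071, 0.0383]
eef_rot: [0.705, 0.709, 0.0, 0.0]
contact_force: [-0.8, -1.1, 0.5]
opening: 0.498
finger_force: 0.0
```

>>> servo_tool:
  translation:
    - [0,0,-0.01]
    - [0,0,-0.03]
    - [0,0,-0.04]
    - [0,0,-0.04]
    - [0,0,-0.04]
    - [-0.02,0,-0.01]
    - [-0.04,0,0]
    - [-0.04,0,0]
    - [-0.03,0,0]
    - [0,0,0]
  turn:
    - [0,0,0]
    - [0,0,0]
    - [0,0,0]
    - [0,0,0]
    - [0,0,0]
    - [0,0,0]
    - [0,0,0]
    - [0,0,0]
    - [0,0,0]
    - [0,0,0]
  grip: 1

```text
clock: 13.8
tool_pos: [0.5666, 0.0724, 0.2081]
eef_rot: [0.708, 0.707, -0.001, 0.0]
contact_force: [0.3, 0.4, 0.3]
opening: 0.998
finger_force: 0.0
```

```bash
python3 -c "
from h import *
for n in('side','top','wrist'):
    W=pts(snap(n,n[0]+'3'))
    for lo,hi in((.066,.082),(.0075,.0135)):
        m=(abs(W[...,0]-.5135)<.058)&(abs(W[...,1]-.2075)<.036)&(W[...,2]>lo)&(W[...,2]<hi)
        P=W[m]; 
        if len(P)>20: print(n,len(P),np.median(P[:,2]).round(4),cv2.minAreaRect((P[:,:2]*1000).astype(np.float32)))
plan([.618,-.002,.2],-72)
"
```

```text
side 128 0.0732 ((566.557861328125, 205.18170166015625), (60.258872985839844, 9.888463020324707), 89.92790222167969)
side 739 0.0103 ((516.38427734375, 208.93597412109375), (57.19880676269531, 96.88392639160156), 89.7964096069336)
top 100 0.0754 ((566.6105346679688, 216.2227783203125), (38.871952056884766, 8.837418556213379), 89.64669036865234)
top 238 0.0109 ((527.218505859375, 226.07470703125), (71.6990966796875, 34.45619201660156), 0.220661461353302)
wrist 995 0.0744 ((565.3631591796875, 200.3983154296875), (10.239546775817871, 45.44429016113281), 0.5789122581481934)
wrist 7841 0.0106 ((517.705322265625, 207.33297729492188), (102.86720275878906, 59.59819793701172), 0.1783146858215332)
t 13.95 pos [0.5669 0.0782 0.2081] yaw 0.35 world d [ 0.0511 -0.0802 -0.0081] tool d now [-0.0805  0.0506  0.008 ] tool d after yaw [0.0238 0.0921 0.0081] tool rz 1.2628 (world dyaw -72.4 ) tilt err vec [-1.3000e-03 -4.0000e-04  1.2628e+00] op 1.000239542129828 F [0.8 0.9 0.3]
```

View pics/w3.png

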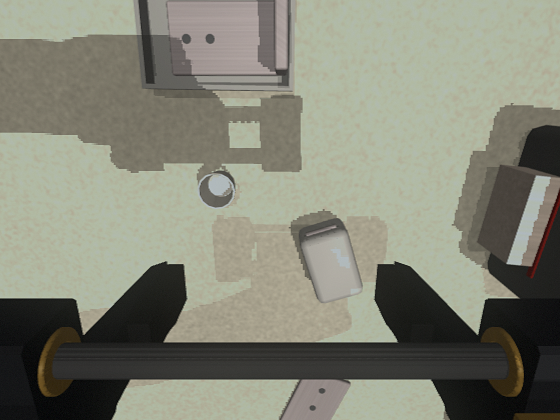

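The rest lies flat in the bay (top of this view: foot (168–275, 0–75), upright at x≈0.566). The pillbox is at (331,263). I'll move over it.

>>> servo_tool:
  translation:
    - [-0.02,0.012,0]
    - [-0.03,0.019,0]
    - [-0.03,0.02,0]
    - [0,0,0]
    - [0,0,0]
    - [0,0,0]
    - [0,0,0]
    - [0,0,0]
    - [0,0,0]
    - [0,0,0]
  turn:
    - [0,0,0]
    - [0,0,0]
    - [0,0,0]
    - [0,0,0.18]
    - [0,0,0.18]
    - [0,0,0.18]
    - [0,0,0.18]
    - [0,0,0.18]
    - [0,0,0.18]
    - [0,0,0.18]

```text
clock: 15.2
tool_pos: [0.6187, -0.0003, 0.208]
eef_rot: [0.988, 0.156, -0.0, -0.001]
contact_force: [-1.0, 0.7, 0.3]
opening: 1.001
finger_force: 0.0
```

```bash
python3 -c "
from h import *
W=pts(snap('wrist','w4'))
m=(abs(W[...,0]-.618)<.07)&(abs(W[...,1]+.002)<.07)&(W[...,2]>.02)&(W[...,2]<.06);P=W[m]
print(len(P),np.percentile(P[:,2],[50,95]),cv2.minAreaRect((P[:,:2]*1000).astype(np.float32)))
W=pts(load('w3'))
m=(abs(W[...,0]-.618)<.07)&(abs(W[...,1]+.002)<.07)&(W[...,2]>.02)&(W[...,2]<.06);P=W[m]
print(len(P),np.percentile(P[:,2],[50,95]),cv2.minAreaRect((P[:,:2]*1000).astype(np.float32)))
plan([.618,-.002,.02],-72)
"
```

```text
4347 [0.04412417 0.04562767] ((617.3145751953125, -0.13850021362304688), (46.841800689697266, 79.42704010009766), 17.678014755249023)
3574 [0.04406057 0.0454673 ] ((615.9962158203125, 1.8429145812988281), (48.022918701171875, 76.13115692138672), 17.93203353881836)
t 15.25 pos [ 6.187e-01 -1.000e-04  2.078e-01] yaw -72.34 world d [-0.0007 -0.0019 -0.1878] tool d now [-0.0012  0.0018  0.1878] tool d after yaw [-0.0013  0.0016  0.1878] tool rz -0.0059 (world dyaw 0.3 ) tilt err vec [-0.0011  0.0003 -0.0059] op 0.9976488052945466 F [0.  1.  0.5]
```

View pics/w4.png

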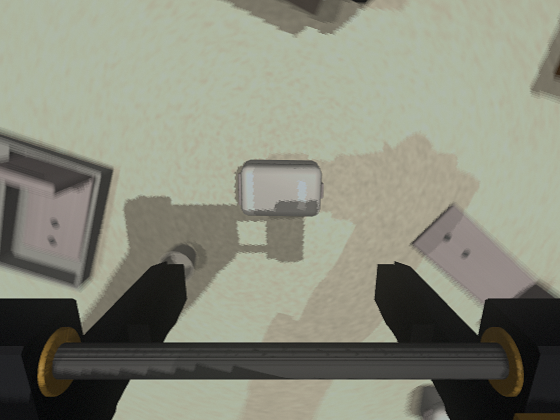

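Box spans (241–322, 160–215), centred between the fingertips (185 and 376). I'll descend, and stop just above its top to check the force.

>>> servo_tool:
  translation:
    - [-0.0013,0.0005,0.025]
    - [0,0,0.035]
    - [0,0,0.035]
    - [0,0,0.03]
    - [0,0,0.02]
    - [0,0,0.015]
    - [0,0,0.005]
    - [0,0,0.003]
  turn:
    - [0,0,-0.004]
    - [0,0,0]
    - [0,0,0]
    - [0,0,0]
    - [0,0,0]
    - [0,0,0]
    - [0,0,0]
    - [0,0,0]

```text
clock: 16.25
tool_pos: [0.6182, -0.0035, 0.0408]
eef_rot: [0.987, 0.159, 0.001, 0.0]
contact_force: [-0.5, -0.1, -1.0]
opening: 1.002
finger_force: 0.0
```

```bash
python3 -c "
from h import *
plan([.6176,-.001,.02],-72.2)
W=pts(snap('side','s5'))
plan([.6176,-.001,.02],-72.2)
m=(abs(W[...,0]-.618)<.07)&(abs(W[...,1]+.002)<.07)&(W[...,2]>.036)&(W[...,2]<.05);P=W[m]
print(len(P),cv2.minAreaRect((P[:,:2]*1000).astype(np.float32)))
"
```

```text
t 16.25 pos [ 0.6182 -0.0035  0.0408] yaw -71.66 world d [-0.0006  0.0025 -0.0208] tool d now [ 0.0002 -0.0026  0.0208] tool d after yaw [ 0.0002 -0.0026  0.0208] tool rz 0.0094 (world dyaw -0.5 ) tilt err vec [ 0.0004 -0.0011  0.0094] op 1.0017555681331813 F [-0.5 -0.1 -1. ]
t 16.3 pos [ 0.618  -0.0035  0.0406] yaw -71.67 world d [-0.0004  0.0025 -0.0206] tool d now [ 0.0003 -0.0025  0.0206] tool d after yaw [ 0.0003 -0.0025  0.0206] tool rz 0.0093 (world dyaw -0.5 ) tilt err vec [ 0.0003 -0.0009  0.0093] op 1.002659486472818 F [ 0.2  0.7 -0.4]
732 ((618.3943481445312, -5.794330596923828), (47.61712646484375, 113.28489685058594), 17.04549217224121)
```

>>> servo_tool:
  translation:
    - [0,-0.002,0]
    - [0,0,0.006]
    - [0,0,0.006]
    - [0,0,0.005]
    - [0,0,0.0035]
    - [0,0,0]
  turn:
    - [0,0,0.006]
    - [0,0,0]
    - [0,0,0]
    - [0,0,0]
    - [0,0,0]
    - [0,0,0]

```text
clock: 17.05
tool_pos: [0.6168, -0.0016, 0.0195]
eef_rot: [0.988, 0.156, -0.0, -0.0]
contact_force: [0.8, -0.3, -0.8]
opening: 1.001
finger_force: 0.0
```

>>> servo_tool:
  translation:
    - [0,0,0]
    - [0,0,0]
    - [0,0,0]
    - [0,0,0]
    - [0,0,0]
  turn:
    - [0,0,0]
    - [0,0,0]
    - [0,0,0]
    - [0,0,0]
    - [0,0,0]
  grip: 0.7
  grip_force: 25

```text
clock: 17.68
tool_pos: [0.6171, -0.0016, 0.0201]
eef_rot: [0.988, 0.156, 0.0, -0.0]
contact_force: [-0.4, 0.8, 1.3]
opening: 0.835
finger_force: 25.0
```

Gripped: opening 73.5 mm, as expected for the 74 mm length. Now I lift it.

>>> servo_tool:
  translation:
    - [0,0,-0.005]
    - [0,0,-0.015]
    - [0,0,-0.025]
    - [0,0,-0.025]
    - [0,0,-0.015]
    - [0,0,-0.005]
    - [0,0,0]
  turn:
    - [0,0,0]
    - [0,0,0]
    - [0,0,0]
    - [0,0,0]
    - [0,0,0]
    - [0,0,0]
    - [0,0,0]
  grip: 0.7

```text
clock: 18.55
tool_pos: [0.6168, -0.0014, 0.1098]
eef_rot: [0.988, 0.156, -0.0, -0.0]
contact_force: [0.5, 0.7, -1.6]
opening: 0.84
finger_force: 25.0
```

>>> servo_tool:
  translation:
    - [0,0,0]
    - [0,0,0]
    - [0,0,0]
    - [0,0,0]
    - [0,0,0]
    - [0,0,0]
    - [0,0,0]
    - [0,0,0]
    - [0,0,0]
    - [0,0,0]
  turn:
    - [0,0,-0.07]
    - [0,0,-0.12]
    - [0,0,-0.14]
    - [0,0,-0.15]
    - [0,0,-0.16]
    - [0,0,-0.16]
    - [0,0,-0.15]
    - [0,0,-0.14]
    - [0,0,-0.11]
    - [0,0,-0.05]

```text
clock: 19.8
tool_pos: [0.6163, -0.0017, 0.1089]
eef_rot: [0.709, 0.705, -0.001, -0.001]
contact_force: [0.0, 0.8, -0.9]
opening: 0.836
finger_force: 25.0
```

```bash
python3 -c "
from h import *
plan([.4985,.2075,.11],0.2)"
```

```text
t 19.8 pos [ 0.6163 -0.0017  0.1089] yaw -0.33 world d [-0.1178  0.2092  0.0011] tool d now [ 0.2085 -0.119  -0.0008] tool d after yaw [ 0.2096 -0.1171 -0.0011] tool rz -0.0092 (world dyaw 0.5 ) tilt err vec [-0.0019 -0.0003 -0.0092] op 0.8363927779897474 F [ 0.   0.8 -0.9]
```

>>> servo_tool:
  translation:
    - [0.009,-0.005,0]
    - [0.02,-0.0115,0]
    - [0.027,-0.0155,0]
    - [0.03,-0.017,0]
    - [0.03,-0.017,0]
    - [0.03,-0.017,0]
    - [0.027,-0.0155,0]
    - [0.02,-0.0115,0]
    - [0.0105,-0.006,0]
    - [0.005,-0.003,0]
  turn:
    - [0,0,0]
    - [0,0,0]
    - [0,0,0]
    - [0,0,0]
    - [0,0,0]
    - [0,0,0]
    - [0,0,0]
    - [0,0,0]
    - [0,0,0]
    - [0,0,-0.009]

```text
clock: 21.05
tool_pos: [0.4987, 0.2087, 0.11]
eef_rot: [0.706, 0.708, -0.0, -0.0]
contact_force: [0.4, -0.7, -1.5]
opening: 0.836
finger_force: 25.0
```

```bash
python3 -c "
from h import *
for n in('wrist','side'):
    W=pts(snap(n,n[0]+'6'))
    m=(abs(W[...,0]-.4985)<.036)&(abs(W[...,1]-.2075)<.045)&(W[...,2]>.1)&(W[...,2]<.142);P=W[m]
    print(n,len(P),np.percentile(P[:,2],[5,50,95]).round(4),cv2.minAreaRect((P[:,:2]*1000).astype(np.float32)))
plan([.4985,.2075,.030],0.2)
S=load('s6');W6=load('w6')
c=np.hstack([cv2.resize(W6['img'],(480,360)),cv2.resize(S['img'][60:210,110:243],(320,360),interpolation=3)]);cv2.imwrite('pics/c6.png',c[:,:,::-1])"
```

```text
wrist 20476 [0.1092 0.134  0.1353] ((498.48992919921875, 213.6679229736328), (72.01919555664062, 42.35295486450195), 0.12213284522294998)
side 935 [0.1035 0.1314 0.1351] ((498.61669921875, 207.06773376464844), (49.36664962768555, 72.14143371582031), 89.3790054321289)
t 21.15 pos [0.4992 0.208  0.11  ] yaw 0.15 world d [-0.0007 -0.0005 -0.08  ] tool d now [-0.0005 -0.0007  0.08  ] tool d after yaw [-0.0005 -0.0007  0.08  ] tool rz -0.0009 (world dyaw 0.1 ) tilt err vec [ 0.     -0.     -0.0009] op 0.8424957021487253 F [-0.1 -0.5 -1.5]
```

View pics/c6.png

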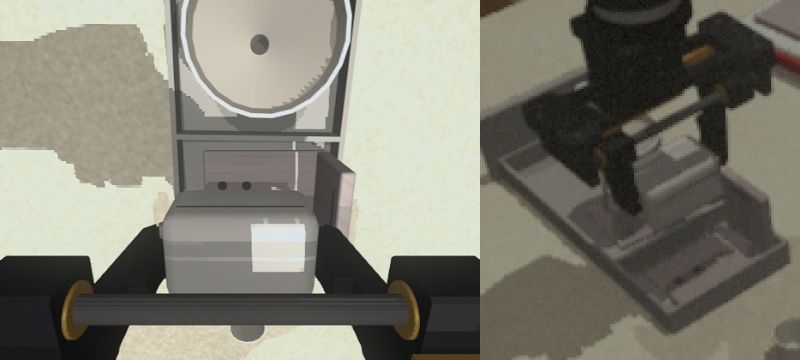

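The box is held level over the foot (165–318 in the wrist view) and clear of the upright at (335,190). The funnel is standing. I'll lower the box.

>>> servo_tool:
  translation:
    - [0,0,0.01]
    - [0,0,0.015]
    - [0,0,0.015]
    - [0,0,0.013]
    - [0,0,0.01]
    - [0,0,0.007]
    - [0,0,0.004]
    - [0,0,0.002]
    - [0,0,0.001]
    - [0,0,0]
  turn:
    - [0,0,0]
    - [0,0,0]
    - [0,0,0]
    - [0,0,0]
    - [0,0,0]
    - [0,0,0]
    - [0,0,0]
    - [0,0,0]
    - [0,0,0]
    - [0,0,0]

```text
clock: 22.4
tool_pos: [0.4996, 0.2078, 0.0331]
eef_rot: [0.706, 0.708, 0.0, 0.0]
contact_force: [-0.5, -0.9, -1.6]
opening: 0.837
finger_force: 25.0
```

>>> servo_tool:
  translation:
    - [0,0,0.001]
    - [0,0,0.0007]
    - [0,0,0]
  turn:
    - [0,0,0]
    - [0,0,0]
    - [0,0,0]

```text
clock: 22.78
tool_pos: [0.4994, 0.2077, 0.0312]
eef_rot: [0.706, 0.708, -0.0, -0.0]
contact_force: [0.3, -0.7, -1.8]
opening: 0.834
finger_force: 25.0
```

>>> servo_tool:
  translation:
    - [0,0,0.0007]
    - [0,0,0.0005]
    - [0,0,0]
  turn:
    - [0,0,0]
    - [0,0,0]
    - [0,0,0]

```text
clock: 23.15
tool_pos: [0.4995, 0.2077, 0.03]
eef_rot: [0.706, 0.708, 0.0, -0.0]
contact_force: [-1.3, -0.4, -0.9]
opening: 0.836
finger_force: 25.0
```

>>> servo_tool:
  translation:
    - [0,0,0.0006]
    - [0,0,0]
  turn:
    - [0,0,0]
    - [0,0,0]

```text
clock: 23.4
tool_pos: [0.4995, 0.2077, 0.03]
eef_rot: [0.706, 0.708, 0.0, -0.0]
contact_force: [-0.2, 0.2, 5.4]
opening: 0.838
finger_force: 25.0
```

>>> servo_tool:
  translation:
    - [0,0,0]
    - [0,0,0]
    - [0,0,0]
  turn:
    - [0,0,0]
    - [0,0,0]
    - [0,0,0]
  grip: 0.9

```text
clock: 23.78
tool_pos: [0.4995, 0.2078, 0.0294]
eef_rot: [0.706, 0.708, 0.0, -0.0]
contact_force: [1.0, 0.5, -0.1]
opening: 0.902
finger_force: 0.0
```

>>> servo_tool:
  translation:
    - [0,0,-0.006]
    - [0,0,-0.015]
    - [0,0,-0.03]
    - [0,0,-0.05]
    - [0,0,-0.05]
    - [-0.02,0,-0.02]
    - [-0.04,0,0]
    - [-0.05,0,0]
    - [-0.05,0,0]
    - [-0.03,0,0]
  turn:
    - [0,0,0]
    - [0,0,0]
    - [0,0,0]
    - [0,0,0]
    - [0,0,0]
    - [0,0,0]
    - [0,0,0]
    - [0,0,0]
    - [0,0,0]
    - [0,0,0]

```text
clock: 25.02
tool_pos: [0.4995, 0.0147, 0.2016]
eef_rot: [0.708, 0.707, 0.0, 0.001]
contact_force: [1.1, 0.3, -0.2]
opening: 0.899
finger_force: 0.0
```

```bash
python3 -c "
from h import *
for n in('wrist','side','top'):
    W=pts(snap(n,n[0]+'7'))
    for nm,lo,hi in(('box',.048,.06),('foot',.0075,.0135),('up',.066,.082)):
        m=(abs(W[...,0]-.5135)<.061)&(abs(W[...,1]-.2075)<.038)&(W[...,2]>lo)&(W[...,2]<hi);P=W[m]
        if len(P)>20: print(n,nm,len(P),np.percentile(P[:,2],[5,50,95]).round(4),cv2.minAreaRect((P[:,:2]*1000).astype(np.float32)))
S=load('s7');T=load('t7')
c=np.hstack([cv2.resize(T['img'][160:260,60:260],(480,240),interpolation=3),cv2.resize(S['img'][60:210,110:310],(320,240),interpolation=3)]);cv2.imwrite('pics/c7.png',c[:,:,::-1])"
```

```text
side box 547 [0.0496 0.0537 0.0558] ((499.30908203125, 206.6365509033203), (72.44837188720703, 45.881134033203125), 0.3634463846683502)
side foot 184 [0.0086 0.0105 0.0124] ((524.2920532226562, 190.78738403320312), (105.25437927246094, 46.947601318359375), 25.31602668762207)
top box 859 [0.0499 0.0545 0.0582] ((517.1337280273438, 204.1558837890625), (54.91067886352539, 106.62715911865234), 89.56929779052734)
top foot 430 [0.0077 0.0108 0.0131] ((513.6424560546875, 208.17950439453125), (74.19451141357422, 121.09651947021484), 89.83118438720703)
top up 154 [0.0707 0.075  0.0779] ((567.236083984375, 205.7823486328125), (10.642099380493164, 59.54034423828125), 1.1145594120025635)
```

View pics/c7.png

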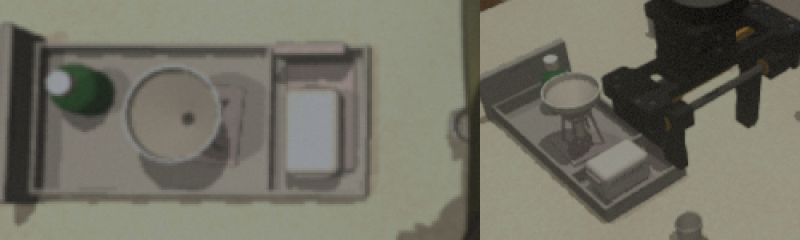

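The rest is flat on the bay floor and the pillbox sits level on its foot, with its top at 54 mm as expected. The funnel is still standing and the gripper is clear.

```bash
python3 -c "
from h import *
print(r.finish_job())"
```

```text
the job is handed in; nothing more can be done
None
```

The job is handed in at about 25 s of the 58 s allowed: the short rest is flat in the bay, the small pillbox is level on its foot, and the funnel is still standing.

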